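# Change the flat battery pack for the charged one

### The job

The pack in the aluminium carrier (red tape round it) is flat, and the one in the charger with the green lamp is full: make them change places, then put the hold-down bar back into the forks of the carrier, over the fresh pack. The mat is free for putting things aside. Seat the packs flat in their bays, set them down without dropping them, and leave the pack in the charger with the red lamp where it is.

Things in the scene. Friction and masses are not known exactly. Their poses are not given: they have to be found in the camera images.
- bar_grip (a point): Hold-down bar, loose, 0.09 kg: steel strip 122 mm long (x), 12 wide (y), 5 thick; on its middle a black block handle 32 (x) by 14 (y) by 20 mm high, gripped across y. The point is the handle's centre, 15 mm above the strip's underside. At the start it lies in both forks of the carrier, along the carrier's x, 1 mm over the pack, and must come off before that pack can.
- pack_flat_center (a point): Flat battery pack: three round cells side by side (green, blue, green), red tape round the middle; 67 mm (x) by 56 (y) by 18 high, about 0.14 kg, loose; both ends alike. The point is its centre, 9 mm above its underside. At the start in the carrier's bay, under the bar. Grip it across y at mid-height or lower, as the sides are round.
- pack_full_center (a point): Full battery pack: the same kind and size without tape; in the bay of the charger with the green lamp at the start. The point is its centre, 9 mm above its underside.
- pack_busy_center (a point): Pack still charging: like the full one, in the bay of the charger with the red lamp. The point is its centre. Leave it there.
- carrier_bay (a point): Battery carrier, fixed: aluminium base 138 mm (x) by 81 (y). The point is the centre of its bay floor, 10 mm above the bench. The bay is 77 mm (x) by 65 (y) inside lips 6 wide that stand 5 mm above the floor (5 mm play round a pack). In the middle of both long lips (y = -36 and +36 mm) is a finger notch 45 mm wide, open down to the floor.
- carrier_forks (a point): Where the seated bar goes on the carrier: the point half-way between its two steel forks, 19 mm straight above the bay's centre, at the height of the bar's underside; x runs to the other fork. The forks stand at x = -49 and +49 mm: a post whose top is at this height, with two prongs 17 mm higher, flaring from 18 mm apart at the foot to 34 mm at the top.
- charger_green_bay (a point): Bench charger with a green lamp, fixed: grey, with a raised rear block 40 mm high that carries the lamp, from x = +48 to +98 mm of this point. The point is the centre of the bay floor, 18 mm above the bench; the bay is 77 mm (x) by 65 (y) inside lips 6 mm wide and 5 high, with the same finger notches in its long sides as the carrier.
- charger_red_bay (a point): The same kind of bench charger with a red lamp, fixed. The point is the centre of its bay floor, 18 mm above the bench.
- mat: Blue-green anti-static mat (the free spot), fixed, 190 mm (x) by 160 mm (y), 2 mm thick, empty at the start: room to put the bar and a pack aside next to each other. Its origin is the centre of its underside.
There are look-alikes about, which are no part of the job. Leave any orange or white look-alike of the part that bears pack_full_center alone.

How it is judged:
At the end, for the whole second after the job is handed in: Full pack in the carrier, taped pack in the green charger: within 10 mm of bay centre, 3 mm of seated height, 0.08 rad of level, 0.26 rad lengthwise. Bar in both forks: within 14 mm, 4 mm in height, 0.26 rad, level. Third pack within 10 mm of its bay centre. All at rest (horizontal distance between pack_full_center and carrier_bay below 0.01 m and z of pack_full_center in the frame of carrier_bay below 0.012 m and angle between the x axis of pack_full_center and the x axis of carrier_bay, either way round below 0.26 rad and angle between each of pack_full_center, pack_flat_center, bar_grip's own z axis and vertical below 0.08 rad and horizontal distance between pack_flat_center and charger_green_bay below 0.01 m and z of pack_flat_center in the frame of charger_green_bay below 0.012 m and angle between the x axis of pack_flat_center and the x axis of charger_green_bay, either way round below 0.26 rad and horizontal distance between bar_grip and carrier_forks below 0.014 m and z of bar_grip in the frame of carrier_forks between 0.011 and 0.019 m and angle between the x axis of bar_grip and the x axis of carrier_forks, either way round below 0.26 rad and horizontal distance between pack_busy_center and charger_red_bay below 0.01 m and linear speed of each of pack_full, pack_flat, bar below 0.02 m/s); the robot touches nothing.
It fails at once if the pack in the red-lamp charger is disturbed (distance of pack_busy_center from where it was at the start of the episode above 0.012 m).
It fails at once if a pack is dropped ((linear speed of pack_full above 0.8 m/s and contact force between the fingers and pack_full below 0.05 N) or (linear speed of pack_flat above 0.8 m/s and contact force between the fingers and pack_flat below 0.05 N)).
It also fails if it takes over 136 s, if anything falls off the work surface, if the arm or the gripper's body presses on something with over 40 N, if the wrist force passes 120 N, or if a joint passes its speed limit or range.

### The arm

A 6-joint arm with a two-finger parallel gripper is mounted at the origin on a cart in front of the work surface, level with it; the furniture and walls round the work are solid. World frame = base frame: x ahead of the robot, y to its left, z up, the work surface at z = 0. Lengths are in m, angles in rad, forces in N, time in s.
With the tool pointing down it reaches from about 0.35 to 0.775 m from the base axis. Payload 5.5 kg.
Tool frame: the origin (TCP) lies at the very end of the fingers, on their centre line; the grasp point (between the pads) lies env.hold_point_z behind it (env.hold_point_z is the distance from the TCP to the grasp point, in m); z points along the fingers, y is the line along which they close (so a half turn about z gives the same grasp; the last joint's range is limited). The gripper opens to 85 mm and grips with 20 to 120 N. Pads are 22 mm wide; open, the fingers measure 114 mm over their backs; the gripper's body (76 mm by 85 mm) begins 54 mm behind the grasp point. The pads swing forward as they close: fully open they stand 13 mm farther back than shut.
Start: joints at [-1.348, 0.313, 0.046, 1.304, 0, 1.431], TCP at [0.204, -0.538, 0.231] pointing down, gripper open.
Joint ranges: [-2.76, 2.76], [-0.86, 1.69], [-1.03, 1.26], [-2.2, 2.34], [-1.47, 1.5], [-3.14, 3.14]. Speed limits (rad/s): [2.57, 2.57, 3.14, 3.14, 3.14, 3.14].

### API

Orientations are given as a unit quaternion [w, x, y, z].
In Python, from workcell import env gives the robot as it stands.
- The arm moves only by the tool carry_out, never from a script. Its argument "steps" is a list of rows, each a list of 3 entries, a list of its own where there are three numbers: the turn, a rotation vector about the tool's x, y, z in degrees, then the shift along the tool's x, y, z in cm, then the closure in counts, from 0 (fully open) to 255 (shut). A call has exactly 8 rows; each row is the pose to reach, as a shift and turn from the pose commanded when the call began, along the tool's axes at that moment; what a row does not reach only later rows make up. A row lasts 1/8 s, in which the tool goes at most 62.5 mm and 10.7 degrees, less where a joint would pass 70% of its speed; a pose out of reach is approached as far as the arm can. A call with a gripper value outside its range is refused whole. The fingers move at their own pace and stop on an object; "force" is the grip in N (left out, the last holds). Time passes only in rows, so rows that repeat a pose let the fingers close, or fill a call up. It gives the time, the measured TCP pose, the force, the opening and the grip force at its end, in the units of the state.
- env.get_state(): the state, without advancing time (a new reading comes with each control period).
- env.read_camera(name): name is "side" or "top"; returns (picture, depth): 384x512x3 uint8, red, green, blue; 384x512 float32, m along the optical axis (not along the pixel's ray), 0 where there is no reading.
- env.get_calibration(name): a dict with "fx", "fy", "cx", "cy" (pixels), "D" ([k1, k2, p1, p2, k3] as OpenCV has them; the pictures are not rectified), "origin" and "orientation" of the camera in the world. Camera axes: x right, y up, looking along -z (the intrinsics and any distortion apply to the point x, -y, -z); pixel columns grow to the right and rows downward; lengths in m; the calibration is good to about 2 mm. A picture is of the moment at which its call begins. get_calibration takes no time and is no camera call.
- env.hand_in(): hands the job in; it is judged then, once.
The state is a dict: "clock": time; "joint_pos": joint angles; "qvel": joint speeds; "tau": joint torques, N m; "tcp_pos": TCP position; "orientation": TCP orientation; "wrist_force": force on the tool from outside, world axes, zero at the start; "ft_torque": the same for the moment, N m; "finger_gap": finger opening in m; "grip_force": force on a finger pad.
Only numpy, scipy, OpenCV 4.12 (cv2) and the standard library are available. Lean on these libraries where they do the work, as an engineer would, in place of code of your own. Each camera call takes 0.05 s, during which the arm holds its last target. There are 200 camera calls.

## Working session

There is one attempt and no reset: what is moved stays moved. The work goes in short steps, Python scripts to look and compute and a tool call to move; the robot and the scene stay as the last step left them, time stands still between calls to the robot, and variables do not carry over. Pictures are saved under pics/ and viewed, at most 14 in all, crops included, and the job is handed in when it is done.

Besides the shell and the picture viewer there is one more tool, called after "Emit:" by a JSON object that holds its "fn" and its "kwargs", one argument or row to a line. carry_out: Moves the arm, as the interface text tells. Its arguments: {"type":"object","properties":{"steps":{"type":"array","items":{"type":"array"}},"force":{"type":"number"}},"required":["steps"]}

```bash
mkdir -p pics; ls; cat > h.py <<'E'
import numpy as np, cv2
from scipy.spatial.transform import Rotation as R
from workcell import env
def Rq(q): return R.from_quat([q[1],q[2],q[3],q[0]])
def rays(cam,uv):
    c=env.get_calibration(cam); K=np.array([[c['fx'],0,c['cx']],[0,c['fy'],c['cy']],[0,0,1.]])
    p=cv2.undistortPoints(np.array(uv,float).reshape(-1,1,2),K,np.array(c['D'],float)).reshape(-1,2)
    d=np.c_[p[:,0],-p[:,1],-np.ones(len(p))]
    return np.array(c['origin']),Rq(c['orientation']).apply(d)
def onplane(cam,uv,z):
    o,d=rays(cam,uv); return o+d*((z-o[2])/d[:,2])[:,None]
def atdepth(cam,uv,dep):
    o,d=rays(cam,uv); return o+d*np.array(dep).reshape(-1,1)
def look(cam,name):
    im,de=env.read_camera(cam); cv2.imwrite(f'pics/{name}.png',im[:,:,::-1]); np.save(f'pics/{name}.npy',de); return im,de
E
python3 - <<'E'
from h import *
for c in ('top','side'):
    im,de=look(c,c+'0'); k=env.get_calibration(c); print(c,k)
s=env.get_state(); print({k:np.round(v,4) for k,v in s.items()}); print(env.hold_point_z)
E
```

```text
pics
top {'fx': 362.0823707089283, 'fy': 362.0823707089283, 'cx': 252.73196144768883, 'cy': 195.09152112295004, 'D': array([-0.07226029,  0.        ,  0.        ,  0.        ,  0.        ]), 'origin': array([0.32843268, 0.07337182, 1.08996746]), 'orientation': array([-0.69610913, -0.03674583,  0.04073671,  0.71583681])}
side {'fx': 441.66295530134107, 'fy': 441.66295530134107, 'cx': 249.32224070153137, 'cy': 182.8413559793255, 'D': array([-0.15962062,  0.        ,  0.        ,  0.        ,  0.        ]), 'origin': array([ 0.35489975, -1.20980719,  0.9219582 ]), 'orientation': array([ 0.87918727,  0.47364708, -0.01730013, -0.04887626])}
{'clock': np.float64(0.1), 'joint_pos': array([-1.3476,  0.3139,  0.0451,  1.3036, -0.    ,  1.4312]), 'qvel': array([-0.0014, -0.0019,  0.0038,  0.0006, -0.0027, -0.0015]), 'tau': array([ 1.70000e-03, -4.81724e+01,  2.99245e+01,  1.27000e-02,
       -2.00000e-04,  0.00000e+00]), 'tcp_pos': array([ 0.2039, -0.5371,  0.2305]), 'orientation': array([-8.000e-04,  9.836e-01,  1.804e-01, -0.000e+00]), 'wrist_force': array([-0.2147,  0.1765,  0.2687]), 'ft_torque': array([-0.006 ,  0.0019,  0.0152]), 'grip_force': np.float64(0.0), 'finger_gap': np.float64(0.0854)}
0.0187
```

View pics/top0.png

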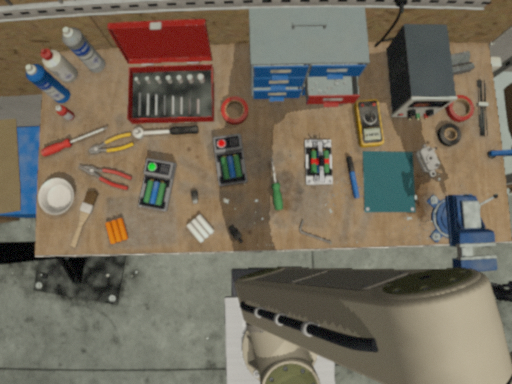

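View pics/side0.png

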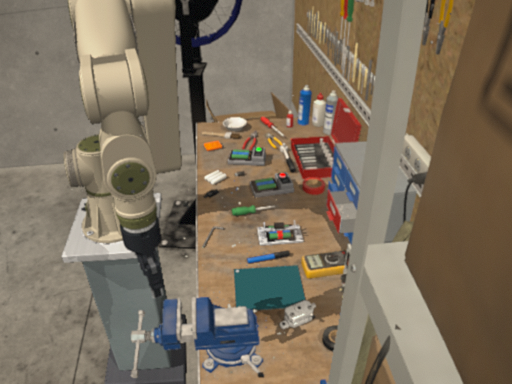

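The top view shows the green-lamp charger at (155,182), the red-lamp charger at (229,160), the carrier with the taped pack and bar at (319,162) and the mat at (389,182). The orange pack at (116,230) and the white one at (200,227) are look-alikes. The full pack is the untaped one at (155,191), under the green lamp. I'll confirm that in a crop.

```bash
python3 - <<'E'
from h import *
im=cv2.imread('pics/top0.png')
a=cv2.resize(im[125:225,130:250],None,fx=3.3,fy=3.3,interpolation=cv2.INTER_CUBIC)
b=cv2.resize(im[125:225,285:405],None,fx=3.3,fy=3.3,interpolation=cv2.INTER_CUBIC)
cv2.imwrite('pics/crop0.png',np.hstack([a,b]))
hsv=cv2.cvtColor(im,cv2.COLOR_BGR2HSV)
def comp(lo,hi,roi,n):
    m=cv2.inRange(hsv,lo,hi); k=np.zeros_like(m); x0,y0,x1,y1=roi; k[y0:y1,x0:x1]=m[y0:y1,x0:x1]
    N,l,s,c=cv2.connectedComponentsWithStats(k)
    for i in np.argsort(-s[1:,4])[:4]+1:
        if s[i,4]>8:
            r=cv2.minAreaRect(np.argwhere(l==i)[:,::-1].astype(np.float32)); print(n,s[i],c[i].round(1),[np.round(v,1) for v in r])
comp((85,60,40),(100,255,255),(350,140,420,220),'mat')
comp((50,80,60),(80,255,255),(130,140,180,215),'green')
comp((100,80,40),(130,255,255),(130,140,250,215),'blue')
comp((0,120,80),(10,255,255),(210,130,250,190),'red')
comp((100,80,40),(130,255,255),(300,130,340,190),'cblue')
comp((50,80,60),(80,255,255),(300,130,340,190),'cgreen')
comp((0,120,80),(10,255,255),(300,130,340,190),'cred')
E
```

```text
mat [ 363  152   52   60 2871] [388.3 181.2] [array([388.5, 181.5]), array([51., 59.]), np.float64(-0.0)]
green [156 183  10  23 138] [160.4 193.8] [array([160.3, 193.9]), array([ 6.1, 23.1]), np.float64(11.3)]
green [143 180  10  23 132] [147.7 191.4] [array([147.7, 191.3]), array([ 6.1, 22.6]), np.float64(13.2)]
green [147 162   9   9  60] [151.2 166.3] [array([151. , 166.5]), array([7.8, 7.8]), np.float64(45.0)]
blue [149 180  11  25 138] [154.1 192.5] [array([154.1, 192.4]), array([ 5.6, 25. ]), np.float64(13.2)]
blue [227 155   9  24 131] [231.  166.7] [array([230.9, 166.6]), array([23.2,  5.6]), np.float64(80.5)]
red [218 139   8   8  42] [221.2 142.6] [array([221. , 142.5]), array([6.4, 6.4]), np.float64(45.0)]
cgreen [311 165   6   8  46] [313.5 168.5] [array([313.5, 168.5]), array([7., 5.]), np.float64(90.0)]
cgreen [311 150   6   8  38] [313.6 153.5] [array([313.5, 153.5]), array([7., 5.]), np.float64(90.0)]
cgreen [324 165   6   8  35] [326.3 168.6] [array([326.5, 168.4]), array([7.6, 4.3]), np.float64(78.7)]
cgreen [324 150   5   8  32] [325.9 153.4] [array([326. , 153.5]), array([7., 4.]), np.float64(90.0)]
cred [310 158   9   7  41] [314.  160.8] [array([314., 161.]), array([6., 8.]), np.float64(90.0)]
cred [324 159   5   5  23] [326.  160.8] [array([326., 161.]), array([4., 4.]), np.float64(90.0)]
```

View pics/crop0.png

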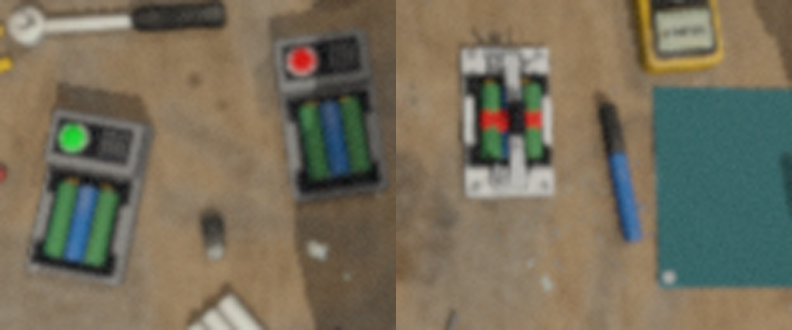

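The crop confirms it: the left charger has the green lamp and an untaped pack, the middle one has the red lamp, and the carrier holds the taped pack with the bar across it. Next I'll compute the poses.

```bash
cat >> h.py <<'E'
def yawof(): 
    x=Rq(env.get_state()['orientation']).apply([1,0,0]); return np.degrees(np.arctan2(x[1],x[0]))
def plan(p,yaw):
    """print turn (deg) and shift (cm) in tool axes to TCP world p, tool down with x axis at yaw deg"""
    s=env.get_state(); A=Rq(s['orientation']); y=np.radians(yaw)
    B=R.from_matrix(np.array([[np.cos(y),np.sin(y),0],[np.sin(y),-np.cos(y),0],[0,0,-1]]))
    print('turn',np.degrees((A.inv()*B).as_rotvec()).round(1),'shift cm',(A.inv().apply(np.array(p)-s['tcp_pos'])*100).round(2))
def st():
    s=env.get_state(); print('t',s['clock'].round(2),'tcp',s['tcp_pos'].round(4),'yaw',round(yawof(),2),'tilt',np.degrees(np.arccos(-Rq(s['orientation']).apply([0,0,1])[2])).round(2),'gap',s['finger_gap'].round(4),'F',s['wrist_force'].round(1),'g',s['grip_force'].round(1),'q6',np.degrees(s['joint_pos'][5]).round(0))
E
python3 - <<'E'
from h import *
de=np.load('pics/top0.npy')
def P(n,uv,z):
    p=onplane('top',uv,z).mean(0); print(n,p.round(4)); return p
def ax(n,a,b,z):
    p=onplane('top',[a,b],z); v=p[0]-p[1]; print(n,'len',np.linalg.norm(v).round(4),'yaw',np.degrees(np.arctan2(v[1],v[0])).round(1))
f=P('full(green cells)',[(160.4,193.8),(147.7,191.4)],.034); P('full blue',[(154.1,192.4)],.036)
g=onplane('top',[(160.4,193.8),(147.7,191.4)],.034); v=g[1]-g[0]; print('y axis yaw',np.degrees(np.arctan2(v[1],v[0]))-90,np.linalg.norm(v))
lamp=P('lamp',[(151.2,166.3)],.041)
P('busy',[(231,166.7)],.036)
c=[(306.2,139.2),(331.4,138.6),(332.6,183.8),(306.8,184.7)]
P('carrier',c,.012); ax('top-bot R',c[1],c[2],.012); ax('L',c[0],c[3],.012); ax('w',c[0],c[1],.012)
P('cgreen',[(313.5,168.5),(313.6,153.5),(326.3,168.6),(325.9,153.4)],.028); ax('g1',(313.6,153.5),(313.5,168.5),.028); ax('g2',(325.9,153.4),(326.3,168.6),.028)
P('handle',[(321.4,160.8)],.054)
m=[(363,152),(415,152),(415,212),(363,212)]; P('mat',[(389,182)],.002); ax('matx',m[0],m[3],.002); ax('maty',m[0],m[1],.002)
for n,uv in dict(full=(154,192),carr=(321,161),matp=(389,182),drawer=(310,40),meter=(370,120),vise=(470,220),tool=(170,50),PSU=(420,60)).items():
    print(n,atdepth('top',[uv],[de[uv[1],uv[0]]]).round(3), de[uv[1],uv[0]])
# bar / handle
im=cv2.imread('pics/top0.png'); hsv=cv2.cvtColor(im,cv2.COLOR_BGR2HSV); print(im[155:167,314:330].mean(2).astype(int))
st()
E
```

```text
full(green cells) [0.46   0.3565 0.034 ]
full blue [0.4604 0.3558 0.036 ]
y axis yaw -12.21288746644656 0.03869956953801704
lamp [0.5377 0.3634 0.041 ]
busy [0.5305 0.1276 0.036 ]
carrier [ 0.5444 -0.1394  0.012 ]
top-bot R len 0.14 yaw -1.7
L len 0.1405 yaw -1.9
w len 0.0777 yaw 90.1
cgreen [ 0.5424 -0.138   0.028 ]
g1 len 0.0457 yaw -3.2
g2 len 0.0463 yaw -1.6
handle [ 0.5375 -0.1374  0.054 ]
mat [ 0.4769 -0.3541  0.002 ]
matx len 0.1857 yaw -3.6
maty len 0.1653 yaw 88.8
full [[0.462 0.356 0.036]] 1.059681
carr [[ 0.537 -0.137  0.052]] 1.0561002
matp [[ 0.477 -0.355 -0.   ]] 1.1028221
drawer [[ 0.828 -0.094  0.21 ]] 0.93065417
meter [[ 0.662 -0.295  0.041]] 1.0818084
vise [[ 0.349 -0.533  0.117]] 0.9739172
tool [[0.878 0.299 0.087]] 1.0550176
PSU [[ 0.799 -0.413  0.152]] 0.9876889
[[ 96  85  62  54  67  74  66  67  69  59  70  86  97  98 106 140]
 [ 95  88  59  45  46  46  40  40  41  47  61  85  93  95 108 146]
 [101  94  67  48  47  33  29  31  40  42  63  89  97 101 110 148]
 [108 102  76  57  46  28  25  25  39  49  72  94 105 109 117 151]
 [ 99  96  77  58  50  29  25  39  36 
[... 325 characters left out ...]
3  40  37  41  68  95 101 104 107 138]
 [ 90  89  80  76  61  55  60  63  61  58  66  89  95 100 102 135]
 [ 91  85  74  64  63  86 112 116 111  84  75  89  98  96 102 133]]Traceback (most recent call last):
  File "<stdin>", line 20, in <module>
  File "h.py", line 24, in st
    s=env.get_state(); print('t',s['clock'].round(2),'tcp',s['tcp_pos'].round(4),'yaw',round(yawof(),2),'tilt',np.degrees(np.arccos(-Rq(s['orientation']).apply([0,0,1])[2])).round(2),'gap',s['finger_gap'].round(4),'F',s['wrist_force'].round(1),'g',s['grip_force'].round(1),'q6',np.degrees(s['joint_pos'][5]).round(0))
                                 ^^^^^^^^^^^^^^^^
AttributeError: 'float' object has no attribute 'round'
```

```bash
sed -i "s/^def st():/def st():\n    np.float64; rd=lambda v:np.round(v,4)/; s/s\['\([a-z_]*\)'\]\.round(\([0-9]\))/np.round(s['\1'],\2)/g" h.py; python3 - <<'E'
from h import *
st(); plan((.541,-.139,.20),178)
E
```

```text
t 0.1 tcp [ 0.2039 -0.5371  0.2305] yaw 20.79 tilt 0.09 gap 0.0854 F [-0.2  0.2  0.3] g 0.0 q6 82.0
turn [-0.000e+00 -1.000e-01 -1.572e+02] shift cm [ 45.64 -25.26   3.1 ]
```

Emit:
{"fn": "carry_out", "kwargs": {
  "steps": [
    [[0,0,-10],[4,-2.2,0],0],
    [[0,0,-20],[8,-4.4,0],0],
    [[0,0,-30],[12,-6.6,0],0],
    [[0,0,-40],[16,-8.9,0],0],
    [[0,0,-50],[20,-11,0],0],
    [[0,0,-60],[24,-13.3,0],0],
    [[0,0,-70],[28,-15.5,0],0],
    [[0,0,-79],[31,-17.2,0],0]
  ],
  "force": 40
}}

```text
clock: 1.1
tcp_pos: [0.4336, -0.2651, 0.231]
orientation: [-0.0, 0.642, 0.767, 0.0]
wrist_force: [0.3, -1.3, 0.3]
finger_gap: 0.0853
grip_force: 0.0
```

```bash
python3 - <<'E'
from h import *
st(); plan((.541,-.139,.13),178)
E
```

```text
t 1.1 tcp [ 0.4336 -0.2651  0.231 ] yaw 100.15 tilt 0.04 gap 0.0853 F [ 0.3 -1.3  0.3] g 0.0 q6 39.0
turn [  0.   -0.  -77.8] shift cm [10.51 12.8  10.1 ]
```

Emit:
{"fn": "carry_out", "kwargs": {
  "steps": [
    [[0,0,-10],[1.6,2,1],0],
    [[0,0,-20],[3.2,4,3],0],
    [[0,0,-30],[4.8,6,5],0],
    [[0,0,-40],[6.4,8,7],0],
    [[0,0,-50],[8,10,9],0],
    [[0,0,-60],[9.5,11.5,10],0],
    [[0,0,-70],[10.5,12.8,10],0],
    [[0,0,-78],[10.5,12.8,10],0]
  ]
}}

```text
clock: 2.1
tcp_pos: [0.5414, -0.1404, 0.1305]
orientation: [-0.001, 0.016, 1.0, 0.0]
wrist_force: [0.2, -0.7, -0.2]
finger_gap: 0.0855
grip_force: 0.0
```

```bash
python3 - <<'E'
from h import *
look('side','side1'); 
im=cv2.imread('pics/side1.png'); cv2.imwrite('pics/c1.png',cv2.resize(im[130:270,200:360],None,fx=4,fy=4,interpolation=cv2.INTER_CUBIC))
st(); plan((.541,-.139,.037),178)
E
```

```text
t 2.15 tcp [ 0.5411 -0.1408  0.1306] yaw 178.36 tilt 0.07 gap 0.0854 F [0.1 0.  0.8] g 0.0 q6 -21.0
turn [ 0.  -0.1  0.4] shift cm [0.   0.17 9.36]
```

View pics/c1.png

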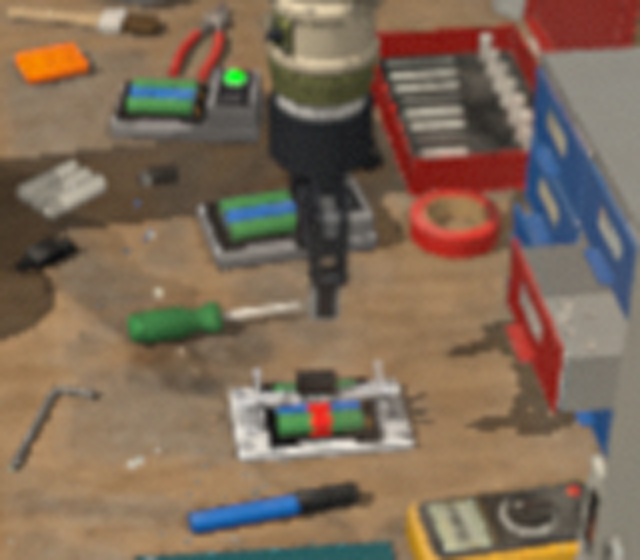

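The side crop shows the open gripper above the carrier, with the handle at about (279,224) and the tape at (280,234). I'm going down to grip the handle.

Emit:
{"fn": "carry_out", "kwargs": {
  "steps": [
    [[0,0,0],[0,0.1,2.5],60],
    [[0,0,0],[0,0.1,5],60],
    [[0,0,0],[0,0.1,7],60],
    [[0,0,0],[0,0.1,8.5],60],
    [[0,0,0],[0,0.1,9.3],60],
    [[0,0,0],[0,0.1,9.3],60],
    [[0,0,0],[0,0.1,9.3],100],
    [[0,0,0],[0,0.1,9.3],140]
  ],
  "force": 30
}}

```text
clock: 3.15
tcp_pos: [0.5417, -0.1408, 0.039]
orientation: [0.001, 0.019, 1.0, -0.0]
wrist_force: [-0.1, -0.4, 0.7]
finger_gap: 0.0384
grip_force: 0.0
```

Emit:
{"fn": "carry_out", "kwargs": {
  "steps": [
    [[0,0,0],[0,0,0],180],
    [[0,0,0],[0,0,0],220],
    [[0,0,0],[0,0,0],255],
    [[0,0,0],[0,0,0],255],
    [[0,0,0],[0,0,0],255],
    [[0,0,0],[0,0,0],255],
    [[0,0,0],[0,0,0],255],
    [[0,0,0],[0,0,0],255]
  ]
}}

```text
clock: 4.15
tcp_pos: [0.5414, -0.1405, 0.0387]
orientation: [0.0, 0.019, 1.0, -0.0]
wrist_force: [-1.4, 2.2, 5.2]
finger_gap: 0.0131
grip_force: 31.0
```

```bash
python3 - <<'E'
from h import *
st(); print(onplane('side',[(279,223.8)],.054),onplane('side',[(280,234.5)],.027))
E
```

```text
t 4.15 tcp [ 0.5414 -0.1405  0.0387] yaw 177.8 tilt 0.04 gap 0.0131 F [-1.4  2.2  5.2] g 31.0 q6 -21.0
[[ 0.54416225 -0.14306942  0.054     ]] [[ 0.54478347 -0.16307423  0.027     ]]
```

Emit:
{"fn": "carry_out", "kwargs": {
  "steps": [
    [[0,0,0],[0,0,-1],255],
    [[0,0,0],[0,0,-3],255],
    [[0,0,0],[0,0,-6],255],
    [[0,0,0],[0,0,-9],255],
    [[0,0,0],[1.5,-4.5,-9],255],
    [[0,0,0],[3,-9,-9],255],
    [[0,0,0],[4.5,-13.5,-9],255],
    [[0,0,0],[5.5,-17.7,-9],255]
  ]
}}

```text
clock: 5.15
tcp_pos: [0.4783, -0.3167, 0.1284]
orientation: [-0.0, 0.02, 1.0, -0.0]
wrist_force: [0.8, -0.6, -0.6]
finger_gap: 0.0128
grip_force: 29.8
```

Emit:
{"fn": "carry_out", "kwargs": {
  "steps": [
    [[0,0,0],[0,0,3],255],
    [[0,0,0],[0,0,6],255],
    [[0,0,0],[0,0,8.5],255],
    [[0,0,0],[0,0,10],255],
    [[0,0,0],[0,0,10.8],255],
    [[0,0,0],[0,0,11.2],255],
    [[0,0,0],[0,0,11.4],255],
    [[0,0,0],[0,0,11.4],255]
  ]
}}

```text
clock: 6.15
tcp_pos: [0.4797, -0.3156, 0.0148]
orientation: [0.0, 0.019, 1.0, -0.0]
wrist_force: [0.1, 0.4, -1.0]
finger_gap: 0.013
grip_force: 29.8
```

```bash
python3 - <<'E'
from h import *
st()
E
```

```text
t 6.15 tcp [ 0.4797 -0.3156  0.0148] yaw 177.79 tilt 0.06 gap 0.013 F [ 0.1  0.4 -1. ] g 29.8 q6 -39.0
```

Emit:
{"fn": "carry_out", "kwargs": {
  "steps": [
    [[0,0,0],[0,0,0.15],255],
    [[0,0,0],[0,0,0.25],255],
    [[0,0,0],[0,0,0.25],255],
    [[0,0,0],[0,0,0.25],200],
    [[0,0,0],[0,0,0.25],170],
    [[0,0,0],[0,0,0.25],150],
    [[0,0,0],[0,0,-2],150],
    [[0,0,0],[0,0,-5],150]
  ]
}}

```text
clock: 7.15
tcp_pos: [0.4787, -0.3147, 0.064]
orientation: [-0.001, 0.019, 1.0, 0.001]
wrist_force: [0.3, 0.0, 0.3]
finger_gap: 0.0353
grip_force: 0.0
```

Emit:
{"fn": "carry_out", "kwargs": {
  "steps": [
    [[0,0,0],[0,0,-5],0],
    [[0,0,0],[0,2,-8],0],
    [[0,0,0],[-1,5,-8],0],
    [[0,0,0],[-2,8,-8],0],
    [[0,0,0],[-3,11,-8],0],
    [[0,0,0],[-4,14,-8],0],
    [[0,0,0],[-5,16,-8],0],
    [[0,0,0],[-5.5,17.7,-8],0]
  ]
}}

```text
clock: 8.15
tcp_pos: [0.5416, -0.1397, 0.1443]
orientation: [0.0, 0.019, 1.0, -0.0]
wrist_force: [0.2, -0.6, 0.2]
finger_gap: 0.0856
grip_force: 0.0
```

```bash
python3 - <<'E'
from h import *
st()
look('side','side2'); look('top','top2')
im=cv2.imread('pics/side2.png'); t=cv2.imread('pics/top2.png')
a=cv2.resize(im[200:320,220:345],None,fx=3.2,fy=3.2,interpolation=cv2.INTER_CUBIC)
b=cv2.resize(t[130:250,285:410],None,fx=3.2,fy=3.2,interpolation=cv2.INTER_CUBIC)
cv2.imwrite('pics/c2.png',np.hstack([a,b]))
E
```

```text
t 8.15 tcp [ 0.5416 -0.1397  0.1443] yaw 177.82 tilt 0.02 gap 0.0856 F [ 0.2 -0.6  0.2] g 0.0 q6 -20.0
```

View pics/c2.png

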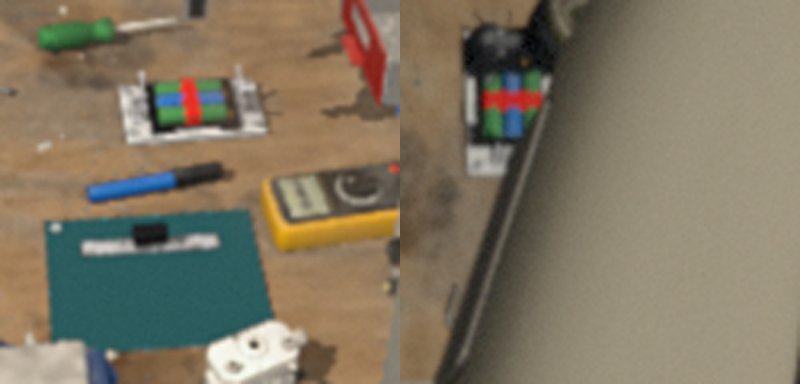

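The bar now lies on the mat (side crop (150,243)), and the taped pack is clear, its centre at side pixel (279.7,231.6) and top pixel (320.3,161.3).

```bash
python3 - <<'E'
from h import *
print(onplane('side',[(279.7,231.6)],.028),onplane('top',[(320.3,161.3)],.028)); plan((.542,-.139,.010),178)
E
```

```text
[[ 0.54587336 -0.15015132  0.028     ]] [[ 0.54134594 -0.13932011  0.028     ]]
turn [ 0.  -0.  -0.1] shift cm [-0.06  0.02 13.43]
```

Emit:
{"fn": "carry_out", "kwargs": {
  "steps": [
    [[0,0,0],[0,0,3],0],
    [[0,0,0],[0,0,6],0],
    [[0,0,0],[0,0,9],0],
    [[0,0,0],[0,0,11],0],
    [[0,0,0],[0,0,12.5],0],
    [[0,0,0],[0,0,13.2],0],
    [[0,0,0],[0,0,13.4],0],
    [[0,0,0],[0,0,13.4],0]
  ]
}}

```text
clock: 9.25
tcp_pos: [0.5416, -0.1408, 0.0108]
orientation: [0.0, 0.019, 1.0, -0.0]
wrist_force: [-0.2, -0.4, 0.4]
finger_gap: 0.0858
grip_force: 0.0
```

Emit:
{"fn": "carry_out", "kwargs": {
  "steps": [
    [[0,0,0],[0,0,0],30],
    [[0,0,0],[0,0,0],50],
    [[0,0,0],[0,0,0],70],
    [[0,0,0],[0,0,0],85],
    [[0,0,0],[0,0,0],100],
    [[0,0,0],[0,0,0],120],
    [[0,0,0],[0,0,0],120],
    [[0,0,0],[0,0,0],120]
  ]
}}

```text
clock: 10.25
tcp_pos: [0.5413, -0.1404, 0.0107]
orientation: [0.0, 0.019, 1.0, 0.0]
wrist_force: [-2.1, 2.5, 5.7]
finger_gap: 0.0541
grip_force: 31.3
```

```bash
python3 - <<'E'
from h import *
st()
E
```

```text
t 10.25 tcp [ 0.5413 -0.1404  0.0107] yaw 177.8 tilt 0.03 gap 0.0541 F [-2.1  2.5  5.7] g 31.3 q6 -21.0
```

Emit:
{"fn": "carry_out", "kwargs": {
  "steps": [
    [[0,0,0],[0,0,-0.5],140],
    [[0,0,0],[0,0,-2],140],
    [[0,0,0],[0,0,-4.5],140],
    [[0,0,0],[0,0,-7],140],
    [[0,0,0],[0,0,-9],140],
    [[0,0,0],[0,0,-10],140],
    [[0,0,0],[0,0,-10],140],
    [[0,0,0],[0,0,-10],140]
  ]
}}

```text
clock: 11.25
tcp_pos: [0.5406, -0.1404, 0.1095]
orientation: [-0.001, 0.019, 1.0, 0.0]
wrist_force: [-0.0, 0.0, -1.6]
finger_gap: 0.0538
grip_force: 32.0
```

Emit:
{"fn": "carry_out", "kwargs": {
  "steps": [
    [[0,0,0],[0.4,-2,0],140],
    [[0,0,0],[1,-6,0],140],
    [[0,0,0],[1.6,-10.5,0],140],
    [[0,0,0],[2.4,-15,0],140],
    [[0,0,0],[3.2,-20,0],140],
    [[0,0,0],[3.8,-24,0],140],
    [[0,0,0],[4.2,-26.2,1],140],
    [[0,0,0],[4.2,-26.2,3],140]
  ]
}}

```text
clock: 12.25
tcp_pos: [0.4884, -0.4033, 0.0795]
orientation: [0.0, 0.021, 1.0, -0.0]
wrist_force: [0.7, 0.5, -0.9]
finger_gap: 0.0541
grip_force: 32.1
```

```bash
python3 - <<'E'
from h import *
st()
look('side','side3')
im=cv2.imread('pics/side3.png')
cv2.imwrite('pics/c3.png',cv2.resize(im[180:340,210:370],None,fx=3.5,fy=3.5,interpolation=cv2.INTER_CUBIC))
E
```

```text
t 12.25 tcp [ 0.4884 -0.4033  0.0795] yaw 177.63 tilt 0.07 gap 0.0541 F [ 0.7  0.5 -0.9] g 32.1 q6 -44.0
```

View pics/c3.png

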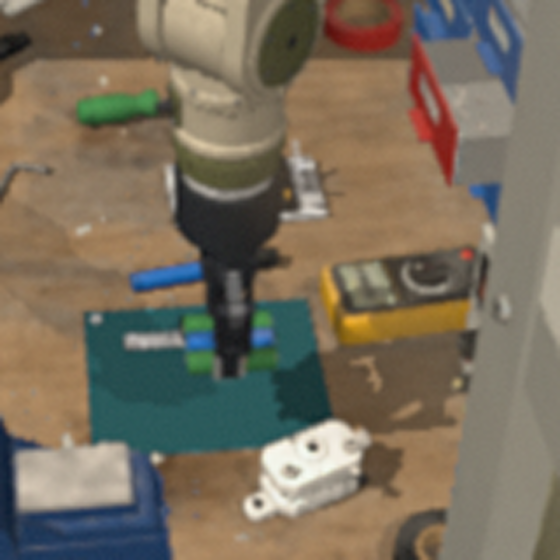

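The pack hangs level and centred in the fingers (crop (231,345)) over the free part of the mat. Lowering it now.

Emit:
{"fn": "carry_out", "kwargs": {
  "steps": [
    [[0,0,0],[0,0,2],140],
    [[0,0,0],[0,0,4],140],
    [[0,0,0],[0,0,5.5],140],
    [[0,0,0],[0,0,6.6],140],
    [[0,0,0],[0,0,7.2],140],
    [[0,0,0],[0,0,7.5],140],
    [[0,0,0],[0,0,7.6],140],
    [[0,0,0],[0,0,7.6],140]
  ]
}}

```text
clock: 13.3
tcp_pos: [0.4893, -0.401, 0.0048]
orientation: [0.0, 0.019, 1.0, -0.0]
wrist_force: [-0.6, -0.5, -2.1]
finger_gap: 0.0542
grip_force: 32.2
```

```bash
python3 - <<'E'
from h import *
st()
E
```

```text
t 13.3 tcp [ 0.4893 -0.401   0.0048] yaw 177.79 tilt 0.05 gap 0.0542 F [-0.6 -0.5 -2.1] g 32.2 q6 -44.0
```

Another 2 mm to touch down, then open gently and rise.

Emit:
{"fn": "carry_out", "kwargs": {
  "steps": [
    [[0,0,0],[0,0,0.1],120],
    [[0,0,0],[0,0,0.2],120],
    [[0,0,0],[0,0,0.2],90],
    [[0,0,0],[0,0,0.2],60],
    [[0,0,0],[0,0,0.2],20],
    [[0,0,0],[0,0,0.2],0],
    [[0,0,0],[0,0,0.2],0],
    [[0,0,0],[0,0,-2],0]
  ]
}}

```text
clock: 14.3
tcp_pos: [0.4878, -0.3994, 0.0226]
orientation: [-0.001, 0.019, 1.0, 0.001]
wrist_force: [-0.8, 0.3, 0.8]
finger_gap: 0.0851
grip_force: 0.0
```

```bash
python3 - <<'E'
from h import *
st(); look('side','side4'); plan((.46,.356,.20),168)
E
```

```text
t 14.3 tcp [ 0.4878 -0.3994  0.0226] yaw 177.79 tilt 0.24 gap 0.0851 F [-0.8  0.3  0.8] g 0.0 q6 -44.0
turn [-0.1  0.1  9.8] shift cm [  5.87  75.54 -17.43]
```

Emit:
{"fn": "carry_out", "kwargs": {
  "steps": [
    [[0,0,0],[0,0,-3],0],
    [[0,0,0],[0,0,-8],0],
    [[0,0,0],[0.4,5,-12],0],
    [[0,0,0],[0.8,11,-14],0],
    [[0,0,1],[1.3,17,-14],0],
    [[0,0,2],[1.8,23,-14],0],
    [[0,0,3],[2.3,29,-14],0],
    [[0,0,4],[2.8,35,-14],0]
  ]
}}

```text
clock: 15.35
tcp_pos: [0.4745, -0.0482, 0.1644]
orientation: [0.001, 0.055, 0.999, -0.0]
wrist_force: [-0.1, -0.0, 0.9]
finger_gap: 0.0855
grip_force: 0.0
```

```bash
python3 - <<'E'
from h import *
st(); plan((.46,.356,.15),168)
E
```

```text
t 15.35 tcp [ 0.4745 -0.0482  0.1644] yaw 173.73 tilt 0.08 gap 0.0855 F [-0.1 -0.   0.9] g 0.0 q6 -9.0
turn [-0.   0.1  5.7] shift cm [ 5.86 40.02  1.43]
```

Emit:
{"fn": "carry_out", "kwargs": {
  "steps": [
    [[0,0,1],[0.9,6,0],0],
    [[0,0,2],[1.8,12,0],0],
    [[0,0,3],[2.6,18,0],0],
    [[0,0,4],[3.5,24,0],0],
    [[0,0,5],[4.4,30,0],0],
    [[0,0,5.7],[5.2,36,0],0],
    [[0,0,5.7],[5.8,39.5,1],0],
    [[0,0,5.7],[5.8,39.9,1.4],0]
  ]
}}

```text
clock: 16.35
tcp_pos: [0.4594, 0.3552, 0.1493]
orientation: [-0.0, 0.102, 0.995, -0.0]
wrist_force: [0.9, -1.1, -0.4]
finger_gap: 0.0853
grip_force: 0.0
```

```bash
python3 - <<'E'
from h import *
st(); look('side','side5'); look('top','top5')
im=cv2.imread('pics/side5.png'); t=cv2.imread('pics/top5.png')
a=cv2.resize(im[110:210,200:320],None,fx=3.3,fy=3.3,interpolation=cv2.INTER_CUBIC)
b=cv2.resize(im[190:320,220:345],None,fx=3.1,fy=3.1,interpolation=cv2.INTER_CUBIC)[:330,:400]
cv2.imwrite('pics/c5.png',np.hstack([a,b]))
plan((.46,.356,.15),168)
E
```

```text
t 16.35 tcp [0.4594 0.3552 0.1493] yaw 168.3 tilt 0.02 gap 0.0853 F [ 0.9 -1.1 -0.4] g 0.0 q6 41.0
turn [-0.1 -0.   0.1] shift cm [ 0.03  0.31 -0.06]
```

View pics/c5.png

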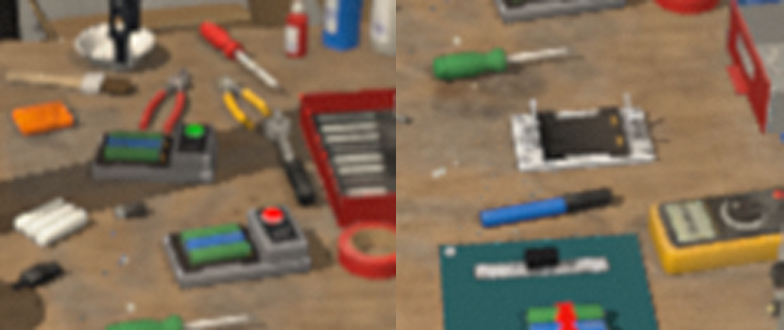

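The left crop shows the tool above the green-lamp charger, with the full pack at (135,148). The right crop shows the carrier empty and the bar and taped pack on the mat. Descending to the full pack.

Emit:
{"fn": "carry_out", "kwargs": {
  "steps": [
    [[0,0,0],[0,0.1,3],0],
    [[0,0,0],[0,0.1,6],0],
    [[0,0,0],[0,0.1,9],0],
    [[0,0,0],[0,0.1,11],0],
    [[0,0,0],[0,0.1,12.2],0],
    [[0,0,0],[0,0.1,12.9],0],
    [[0,0,0],[0,0.1,13.1],0],
    [[0,0,0],[0,0.1,13.1],0]
  ]
}}

```text
clock: 17.45
tcp_pos: [0.4608, 0.3541, 0.0198]
orientation: [0.0, 0.104, 0.995, 0.0]
wrist_force: [-0.0, 0.0, 0.2]
finger_gap: 0.0851
grip_force: 0.0
```

Emit:
{"fn": "carry_out", "kwargs": {
  "steps": [
    [[0,0,0],[0,0,0],30],
    [[0,0,0],[0,0,0],50],
    [[0,0,0],[0,0,0],70],
    [[0,0,0],[0,0,0],85],
    [[0,0,0],[0,0,0],100],
    [[0,0,0],[0,0,0],120],
    [[0,0,0],[0,0,0],120],
    [[0,0,0],[0,0,0],120]
  ]
}}

```text
clock: 18.45
tcp_pos: [0.461, 0.355, 0.0201]
orientation: [0.001, 0.104, 0.995, 0.001]
wrist_force: [-0.6, 3.1, 4.8]
finger_gap: 0.0542
grip_force: 31.3
```

```bash
python3 - <<'E'
from h import *
st()
E
```

```text
t 18.45 tcp [0.461  0.355  0.0201] yaw 168.11 tilt 0.14 gap 0.0542 F [-0.6  3.1  4.8] g 31.3 q6 42.0
```

Emit:
{"fn": "carry_out", "kwargs": {
  "steps": [
    [[0,0,0],[0,0,-0.5],140],
    [[0,0,0],[0,0,-2],140],
    [[0,0,0],[0,0,-4.5],140],
    [[0,0,0],[0,0,-7],140],
    [[0,0,0],[0,0,-9],140],
    [[0,0,0],[0,0,-11],140],
    [[0,0,0],[0,0,-12],140],
    [[0,0,0],[0,0,-12],140]
  ]
}}

```text
clock: 19.45
tcp_pos: [0.4606, 0.3539, 0.14]
orientation: [0.0, 0.104, 0.995, 0.0]
wrist_force: [0.0, 0.0, -2.8]
finger_gap: 0.054
grip_force: 32.0
```

```bash
python3 - <<'E'
from h import *
st(); plan((.5413,-.1404,.13),178)
E
```

```text
t 19.45 tcp [0.4606 0.3539 0.14  ] yaw 168.08 tilt 0.06 gap 0.054 F [ 0.   0.  -2.8] g 32.0 q6 42.0
turn [ 0.   0.1 -9.9] shift cm [-18.11 -46.7    1.  ]
```

Emit:
{"fn": "carry_out", "kwargs": {
  "steps": [
    [[0,0,-1],[-1,-2.6,0],140],
    [[0,0,-2],[-2.7,-7,0],140],
    [[0,0,-4],[-4.6,-12,0],140],
    [[0,0,-5],[-6.6,-17,0],140],
    [[0,0,-6],[-8.5,-22,0],140],
    [[0,0,-7],[-10.5,-27,0],140],
    [[0,0,-8],[-12.4,-32,0],140],
    [[0,0,-9.9],[-14,-36,0],140]
  ]
}}

```text
clock: 20.45
tcp_pos: [0.5223, -0.0292, 0.1383]
orientation: [-0.001, 0.018, 1.0, -0.0]
wrist_force: [0.2, 1.5, -1.7]
finger_gap: 0.0541
grip_force: 32.1
```

```bash
python3 - <<'E'
from h import *
st(); plan((.5413,-.1404,.07),178)
E
```

```text
t 20.45 tcp [ 0.5223 -0.0292  0.1383] yaw 177.97 tilt 0.1 gap 0.0541 F [ 0.2  1.5 -1.7] g 32.1 q6 -10.0
turn [-0.  -0.1 -0. ] shift cm [ -2.3  -11.05   6.82]
```

Emit:
{"fn": "carry_out", "kwargs": {
  "steps": [
    [[0,0,0],[-0.9,-4,0],140],
    [[0,0,0],[-1.7,-8,0],140],
    [[0,0,0],[-2.2,-10.5,0],140],
    [[0,0,0],[-2.3,-11,1.5],140],
    [[0,0,0],[-2.3,-11,3],140],
    [[0,0,0],[-2.3,-11,4.5],140],
    [[0,0,0],[-2.3,-11,5.5],140],
    [[0,0,0],[-2.3,-11,5.5],140]
  ]
}}

```text
clock: 21.45
tcp_pos: [0.5413, -0.1369, 0.0832]
orientation: [-0.001, 0.017, 1.0, 0.0]
wrist_force: [-0.5, 0.1, -1.4]
finger_gap: 0.0541
grip_force: 32.1
```

```bash
python3 - <<'E'
from h import *
look('side','side6'); st(); plan((.5413,-.1404,.012),178)
im=cv2.imread('pics/side6.png')
cv2.imwrite('pics/c6.png',cv2.resize(im[190:260,230:330],None,fx=6,fy=6,interpolation=cv2.INTER_CUBIC))
E
```

```text
t 21.5 tcp [ 0.5419 -0.1373  0.084 ] yaw 178.03 tilt 0.04 gap 0.054 F [ 0.6  0.1 -1.3] g 32.1 q6 -20.0
turn [ 0. -0.  0.] shift cm [ 0.04 -0.31  7.2 ]
```

View pics/c6.png

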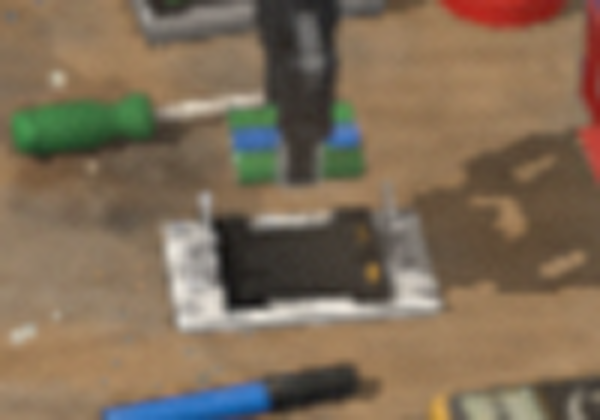

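The pack is level, spans crop x 232–362 and sits about 2 mm toward −x of the fingers (302). The bay below is empty. I'll lower it with a small x correction.

Emit:
{"fn": "carry_out", "kwargs": {
  "steps": [
    [[0,0,0],[-0.1,-0.3,0.5],140],
    [[0,0,0],[-0.1,-0.3,2],140],
    [[0,0,0],[-0.1,-0.3,3.5],140],
    [[0,0,0],[-0.1,-0.3,5],140],
    [[0,0,0],[-0.1,-0.3,6],140],
    [[0,0,0],[-0.1,-0.3,6.6],140],
    [[0,0,0],[-0.1,-0.3,6.9],140],
    [[0,0,0],[-0.1,-0.3,6.9],140]
  ]
}}

```text
clock: 22.5
tcp_pos: [0.5432, -0.141, 0.0154]
orientation: [0.0, 0.018, 1.0, -0.0]
wrist_force: [0.5, 0.5, -1.1]
finger_gap: 0.0537
grip_force: 32.1
```

```bash
python3 - <<'E'
from h import *
st()
E
```

```text
t 22.5 tcp [ 0.5432 -0.141   0.0154] yaw 177.99 tilt 0.02 gap 0.0537 F [ 0.5  0.5 -1.1] g 32.1 q6 -21.0
```

Bottom is about 3 mm above the floor with no contact. Lower, release, rise.

Emit:
{"fn": "carry_out", "kwargs": {
  "steps": [
    [[0,0,0],[0,0,0.2],130],
    [[0,0,0],[0,0,0.35],120],
    [[0,0,0],[0,0,0.35],120],
    [[0,0,0],[0,0,0.35],90],
    [[0,0,0],[0,0,0.35],60],
    [[0,0,0],[0,0,0.35],20],
    [[0,0,0],[0,0,0.35],0],
    [[0,0,0],[0,0,0.35],0]
  ]
}}

```text
clock: 23.5
tcp_pos: [0.5431, -0.141, 0.0118]
orientation: [0.0, 0.018, 1.0, -0.0]
wrist_force: [0.1, 0.5, -0.1]
finger_gap: 0.0856
grip_force: 0.0
```

Emit:
{"fn": "carry_out", "kwargs": {
  "steps": [
    [[0,0,0],[0,0,-2],0],
    [[0,0,0],[0,0,-5],0],
    [[0,0,0],[0,0,-9],0],
    [[0,0,0],[0.5,-4,-11],0],
    [[0,0,0],[1.5,-9,-11],0],
    [[0,0,0],[2.5,-15,-11],0],
    [[0,0,0],[3.5,-21,-11],0],
    [[0,0,0],[4.3,-25.8,-11],0]
  ]
}}

```text
clock: 24.5
tcp_pos: [0.4903, -0.3996, 0.1218]
orientation: [0.0, 0.018, 1.0, -0.0]
wrist_force: [0.9, 1.1, 0.5]
finger_gap: 0.0856
grip_force: 0.0
```

```bash
python3 - <<'E'
from h import *
st(); look('side','side7'); look('top','top7'); plan((.4893,-.401,.012),177.8)
im=cv2.imread('pics/side7.png'); t=cv2.imread('pics/top7.png')
a=cv2.resize(im[195:315,220:345],None,fx=3.2,fy=3.2,interpolation=cv2.INTER_CUBIC)
b=cv2.resize(t[120:240,280:405],None,fx=3.2,fy=3.2,interpolation=cv2.INTER_CUBIC)
cv2.imwrite('pics/c7.png',np.hstack([a,b]))
E
```

```text
t 24.5 tcp [ 0.4903 -0.3996  0.1218] yaw 177.93 tilt 0.04 gap 0.0856 F [0.9 1.1 0.5] g 0.0 q6 -44.0
turn [-0.1  0.  -0.1] shift cm [ 0.06  0.19 10.95]
```

View pics/c7.png

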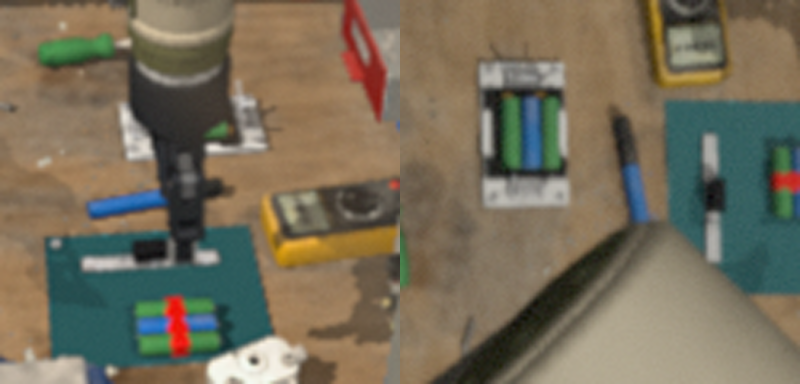

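The full pack sits squarely inside the carrier's lips (top crop (531,132)). The bar and taped pack are on the mat. Next, the taped pack.

Emit:
{"fn": "carry_out", "kwargs": {
  "steps": [
    [[0,0,0],[0.1,0,3],0],
    [[0,0,0],[0.1,0,6],0],
    [[0,0,0],[0.1,0,8.5],0],
    [[0,0,0],[0.1,0,10.5],0],
    [[0,0,0],[0.1,0,11.4],0],
    [[0,0,0],[0.1,0,11.7],0],
    [[0,0,0],[0.1,0,11.7],0],
    [[0,0,0],[0.1,0,11.7],30]
  ]
}}

```text
clock: 25.6
tcp_pos: [0.4905, -0.3977, 0.0058]
orientation: [0.001, 0.018, 1.0, -0.001]
wrist_force: [-0.4, -0.2, 0.2]
finger_gap: 0.0755
grip_force: 0.0
```

Emit:
{"fn": "carry_out", "kwargs": {
  "steps": [
    [[0,0,0],[0,0,0],50],
    [[0,0,0],[0,0,0],70],
    [[0,0,0],[0,0,0],85],
    [[0,0,0],[0,0,0],100],
    [[0,0,0],[0,0,0],120],
    [[0,0,0],[0,0,0],120],
    [[0,0,0],[0,0,0],120],
    [[0,0,0],[0,0,0],120]
  ]
}}

```text
clock: 26.6
tcp_pos: [0.4903, -0.3981, 0.0057]
orientation: [0.0, 0.018, 1.0, -0.001]
wrist_force: [-0.5, -1.9, 5.4]
finger_gap: 0.0541
grip_force: 31.2
```

```bash
python3 - <<'E'
from h import *
st()
E
```

```text
t 26.6 tcp [ 0.4903 -0.3981  0.0057] yaw 177.97 tilt 0.11 gap 0.0541 F [-0.5 -1.9  5.4] g 31.2 q6 -44.0
```

The grip is a little high (3.7 mm above the floor). I'll reopen, go down 3 mm and regrip.

Emit:
{"fn": "carry_out", "kwargs": {
  "steps": [
    [[0,0,0],[0,0,0],60],
    [[0,0,0],[0,0,0],60],
    [[0,0,0],[0,-0.1,0.3],60],
    [[0,0,0],[0,-0.1,0.3],60],
    [[0,0,0],[0,-0.1,0.3],85],
    [[0,0,0],[0,-0.1,0.3],110],
    [[0,0,0],[0,-0.1,0.3],120],
    [[0,0,0],[0,-0.1,0.3],120]
  ]
}}

```text
clock: 27.6
tcp_pos: [0.4901, -0.3983, 0.002]
orientation: [0.0, 0.018, 1.0, -0.0]
wrist_force: [-0.9, 0.4, 2.2]
finger_gap: 0.0542
grip_force: 31.9
```

Emit:
{"fn": "carry_out", "kwargs": {
  "steps": [
    [[0,0,0],[0,0,0],130],
    [[0,0,0],[0,0,0],140],
    [[0,0,0],[0,0,-1],140],
    [[0,0,0],[0,0,-3],140],
    [[0,0,0],[0,0,-6],140],
    [[0,0,0],[0,0,-9],140],
    [[0,0,0],[0,0,-12],140],
    [[0,0,0],[0,0,-14],140]
  ]
}}

```text
clock: 28.6
tcp_pos: [0.4902, -0.3985, 0.1438]
orientation: [0.001, 0.018, 1.0, -0.001]
wrist_force: [-0.1, -0.2, -2.2]
finger_gap: 0.054
grip_force: 32.0
```

```bash
python3 - <<'E'
from h import *
st(); plan((.461,.355,.14),168)
E
```

```text
t 28.6 tcp [ 0.4902 -0.3985  0.1438] yaw 177.99 tilt 0.09 gap 0.054 F [-0.1 -0.2 -2.2] g 32.0 q6 -44.0
turn [-0.1  0.1 10. ] shift cm [ 5.57 75.2   0.28]
```

Emit:
{"fn": "carry_out", "kwargs": {
  "steps": [
    [[0,0,0],[0.2,2,0],140],
    [[0,0,1],[0.5,6,0],140],
    [[0,0,2],[0.8,11,0],140],
    [[0,0,3],[1.2,16,0],140],
    [[0,0,4],[1.6,21,0],140],
    [[0,0,5],[2,26,0],140],
    [[0,0,5],[2.4,31,0],140],
    [[0,0,5],[2.8,36,0],140]
  ]
}}

```text
clock: 29.6
tcp_pos: [0.4743, -0.036, 0.1423]
orientation: [0.0, 0.061, 0.998, -0.0]
wrist_force: [1.1, 0.1, -1.8]
finger_gap: 0.0537
grip_force: 32.0
```

```bash
python3 - <<'E'
from h import *
st(); plan((.461,.355,.14),168)
E
```

```text
t 29.6 tcp [ 0.4743 -0.036   0.1423] yaw 172.97 tilt 0.03 gap 0.0537 F [ 1.1  0.1 -1.8] g 32.0 q6 -7.0
turn [-0.  0.  5.] shift cm [ 6.1  38.64  0.22]
```

Emit:
{"fn": "carry_out", "kwargs": {
  "steps": [
    [[0,0,1],[0.9,6,0],140],
    [[0,0,2],[1.8,12,0],140],
    [[0,0,3],[2.8,18,0],140],
    [[0,0,4],[3.8,24,0],140],
    [[0,0,5],[4.8,30,0],140],
    [[0,0,5],[5.6,35,0],140],
    [[0,0,5],[6.1,38.3,0],140],
    [[0,0,5],[6.1,38.3,2],140]
  ]
}}

```text
clock: 30.6
tcp_pos: [0.4616, 0.3534, 0.1232]
orientation: [0.002, 0.103, 0.995, 0.001]
wrist_force: [0.4, -0.5, -2.5]
finger_gap: 0.0539
grip_force: 32.2
```

Emit:
{"fn": "carry_out", "kwargs": {
  "steps": [
    [[0,0,0],[0,0,2],140],
    [[0,0,0],[0,0,4],140],
    [[0,0,0],[0,0,5],140],
    [[0,0,0],[0,0,6],140],
    [[0,0,0],[0,0,6.5],140],
    [[0,0,0],[0,0,6.5],140],
    [[0,0,0],[0,0,6.5],140],
    [[0,0,0],[0,0,6.5],140]
  ]
}}

```text
clock: 31.6
tcp_pos: [0.4612, 0.3503, 0.0572]
orientation: [0.0, 0.105, 0.995, 0.0]
wrist_force: [0.2, 0.2, -1.8]
finger_gap: 0.0536
grip_force: 32.1
```

```bash
python3 - <<'E'
from h import *
st(); look('side','side8'); plan((.461,.355,.018),168)
im=cv2.imread('pics/side8.png')
cv2.imwrite('pics/c8.png',cv2.resize(im[110:190,210:310],None,fx=6,fy=6,interpolation=cv2.INTER_CUBIC))
E
```

```text
t 31.6 tcp [0.4612 0.3503 0.0572] yaw 167.98 tilt 0.05 gap 0.0536 F [ 0.2  0.2 -1.8] g 32.1 q6 41.0
turn [ 0.  0. -0.] shift cm [0.12 0.46 3.92]
```

View pics/c8.png

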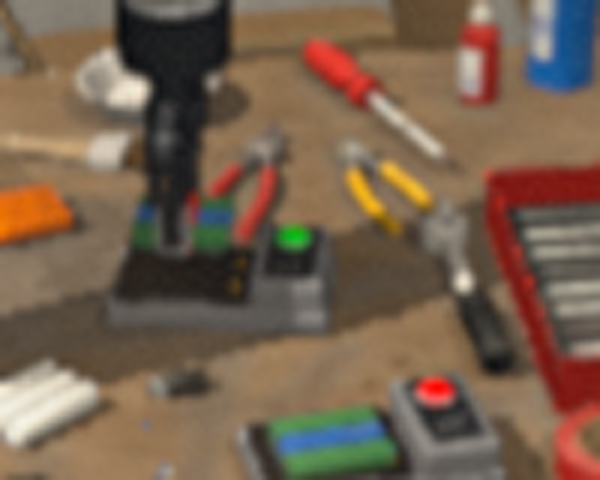

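The taped pack is level above the empty bay of the green-lamp charger. The tape shows at (190,220), offset from the front finger only because of the 12° yaw. Lowering.

Emit:
{"fn": "carry_out", "kwargs": {
  "steps": [
    [[0,0,0],[0.2,0.4,0],140],
    [[0,0,0],[0.2,0.4,1],140],
    [[0,0,0],[0.2,0.4,2],140],
    [[0,0,0],[0.2,0.4,2.8],140],
    [[0,0,0],[0.2,0.4,3.3],140],
    [[0,0,0],[0.2,0.4,3.6],140],
    [[0,0,0],[0.2,0.4,3.6],140],
    [[0,0,0],[0.2,0.4,3.6],140]
  ]
}}

```text
clock: 32.65
tcp_pos: [0.46, 0.3545, 0.021]
orientation: [0.0, 0.105, 0.995, 0.0]
wrist_force: [0.3, 1.2, -0.5]
finger_gap: 0.0543
grip_force: 32.2
```

```bash
python3 - <<'E'
from h import *
st()
E
```

```text
t 32.65 tcp [0.46   0.3545 0.021 ] yaw 167.98 tilt 0.03 gap 0.0543 F [ 0.3  1.2 -0.5] g 32.2 q6 42.0
```

Emit:
{"fn": "carry_out", "kwargs": {
  "steps": [
    [[0,0,0],[0,0,0.15],130],
    [[0,0,0],[0,0,0.25],120],
    [[0,0,0],[0,0,0.25],120],
    [[0,0,0],[0,0,0.25],90],
    [[0,0,0],[0,0,0.25],60],
    [[0,0,0],[0,0,0.25],20],
    [[0,0,0],[0,0,0.25],0],
    [[0,0,0],[0,0,0.25],0]
  ]
}}

```text
clock: 33.65
tcp_pos: [0.4597, 0.3544, 0.0182]
orientation: [-0.0, 0.105, 0.995, -0.0]
wrist_force: [0.3, 0.3, -0.4]
finger_gap: 0.0853
grip_force: 0.0
```

Emit:
{"fn": "carry_out", "kwargs": {
  "steps": [
    [[0,0,0],[0,0,-2],0],
    [[0,0,0],[0,0,-5],0],
    [[0,0,0],[0,0,-9],0],
    [[0,0,0],[0,0,-13],0],
    [[0,0,-1],[-1,-5,-13],0],
    [[0,0,-2],[-2,-10,-13],0],
    [[0,0,-3],[-3,-16,-13],0],
    [[0,0,-4],[-4,-22,-13],0]
  ]
}}

```text
clock: 34.65
tcp_pos: [0.4528, 0.1294, 0.1484]
orientation: [0.0, 0.069, 0.998, -0.0]
wrist_force: [0.7, -0.7, -0.3]
finger_gap: 0.0855
grip_force: 0.0
```

```bash
python3 - <<'E'
from h import *
st(); plan((.4797,-.3145,.13),178)
E
```

```text
t 34.65 tcp [0.4528 0.1294 0.1484] yaw 172.07 tilt 0.05 gap 0.0855 F [ 0.7 -0.7 -0.3] g 0.0 q6 14.0
turn [-0.   0.  -5.9] shift cm [ -8.78 -43.59   1.85]
```

Emit:
{"fn": "carry_out", "kwargs": {
  "steps": [
    [[0,0,-1],[-1.2,-6,0],0],
    [[0,0,-2],[-2.4,-12,0],0],
    [[0,0,-3],[-3.6,-18,0],0],
    [[0,0,-4],[-4.9,-24,0],0],
    [[0,0,-5],[-6.1,-30,0],0],
    [[0,0,-5.9],[-7.3,-36,0],0],
    [[0,0,-5.9],[-8.5,-41.5,0.5],0],
    [[0,0,-5.9],[-8.8,-43.6,2],0]
  ]
}}

```text
clock: 35.65
tcp_pos: [0.48, -0.317, 0.1286]
orientation: [0.001, 0.02, 1.0, -0.001]
wrist_force: [-1.0, 0.4, -0.6]
finger_gap: 0.0852
grip_force: 0.0
```

Emit:
{"fn": "carry_out", "kwargs": {
  "steps": [
    [[0,0,0],[0,0,1],60],
    [[0,0,0],[0,0,2],60],
    [[0,0,0],[0,0,3.5],60],
    [[0,0,0],[0,0,5],60],
    [[0,0,0],[0,0,6],60],
    [[0,0,0],[0,0,6],60],
    [[0,0,0],[0,0,6],60],
    [[0,0,0],[0,0,6],60]
  ]
}}

```text
clock: 36.65
tcp_pos: [0.4798, -0.3135, 0.0689]
orientation: [0.0, 0.019, 1.0, -0.0]
wrist_force: [-0.2, -0.3, 0.4]
finger_gap: 0.0656
grip_force: 0.0
```

```bash
python3 - <<'E'
from h import *
st(); look('side','side9'); look('top','top9'); plan((.4797,-.3150,.0118),178)
im=cv2.imread('pics/side9.png'); t=cv2.imread('pics/top9.png')
a=cv2.resize(im[195:315,220:345],None,fx=3.2,fy=3.2,interpolation=cv2.INTER_CUBIC)
b=cv2.resize(t[125:245,130:255],None,fx=3.2,fy=3.2,interpolation=cv2.INTER_CUBIC)
cv2.imwrite('pics/c9.png',np.hstack([a,b]))
E
```

```text
t 36.65 tcp [ 0.4798 -0.3135  0.0689] yaw 177.88 tilt 0.07 gap 0.0656 F [-0.2 -0.3  0.4] g 0.0 q6 -39.0
turn [-0.   0.  -0.1] shift cm [-0.   -0.15  5.7 ]
```

View pics/c9.png

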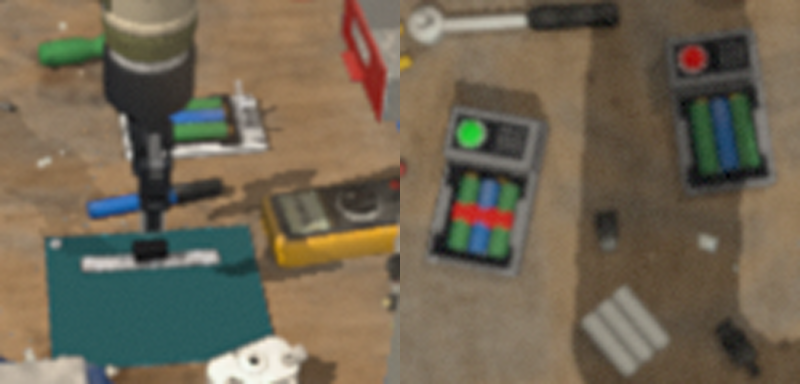

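The taped pack is seated in the green-lamp charger (top crop (485,218)) and the red-lamp one is untouched. The gripper is over the handle (150,250). Gripping the bar.

Emit:
{"fn": "carry_out", "kwargs": {
  "steps": [
    [[0,0,0],[0,-0.1,2],60],
    [[0,0,0],[0,-0.1,3.5],60],
    [[0,0,0],[0,-0.1,4.8],60],
    [[0,0,0],[0,-0.1,5.5],60],
    [[0,0,0],[0,-0.1,5.7],60],
    [[0,0,0],[0,-0.1,5.7],100],
    [[0,0,0],[0,-0.1,5.7],150],
    [[0,0,0],[0,-0.1,5.7],180]
  ]
}}

```text
clock: 37.75
tcp_pos: [0.4797, -0.3143, 0.0117]
orientation: [0.0, 0.018, 1.0, -0.0]
wrist_force: [-0.4, -0.2, 0.4]
finger_gap: 0.0252
grip_force: 0.0
```

Emit:
{"fn": "carry_out", "kwargs": {
  "steps": [
    [[0,0,0],[0,0,0],220],
    [[0,0,0],[0,0,0],255],
    [[0,0,0],[0,0,0],255],
    [[0,0,0],[0,0,0],255],
    [[0,0,0],[0,0,0],255],
    [[0,0,0],[0,0,0],255],
    [[0,0,0],[0,0,0],255],
    [[0,0,0],[0,0,0],255]
  ]
}}

```text
clock: 38.75
tcp_pos: [0.4796, -0.3143, 0.0117]
orientation: [0.0, 0.018, 1.0, -0.0]
wrist_force: [-0.7, 1.0, 5.4]
finger_gap: 0.0133
grip_force: 30.2
```

```bash
python3 - <<'E'
from h import *
st(); plan((.5414,-.1405,.12),177.8)
E
```

```text
t 38.75 tcp [ 0.4796 -0.3143  0.0117] yaw 177.88 tilt 0.05 gap 0.0133 F [-0.7  1.   5.4] g 30.2 q6 -39.0
turn [-0.   0.   0.1] shift cm [ -5.54  17.59 -10.83]
```

Emit:
{"fn": "carry_out", "kwargs": {
  "steps": [
    [[0,0,0],[0,0,-1],255],
    [[0,0,0],[0,0,-4],255],
    [[0,0,0],[0,0,-8],255],
    [[0,0,0],[-0.8,2.5,-11],255],
    [[0,0,0],[-2.2,7,-11],255],
    [[0,0,0],[-3.7,12,-11],255],
    [[0,0,0],[-5.1,16.3,-11],255],
    [[0,0,0],[-5.5,17.6,-11],255]
  ]
}}

```text
clock: 39.75
tcp_pos: [0.5409, -0.1377, 0.1213]
orientation: [-0.0, 0.017, 1.0, 0.0]
wrist_force: [0.2, -0.2, -0.7]
finger_gap: 0.0134
grip_force: 29.5
```

Emit:
{"fn": "carry_out", "kwargs": {
  "steps": [
    [[0,0,0],[0,0,1],255],
    [[0,0,0],[0,0,2.5],255],
    [[0,0,0],[0,0,4],255],
    [[0,0,0],[0,0,5],255],
    [[0,0,0],[0,0,5.5],255],
    [[0,0,0],[0,0,5.5],255],
    [[0,0,0],[0,0,5.5],255],
    [[0,0,0],[0,0,5.5],255]
  ]
}}

```text
clock: 40.75
tcp_pos: [0.5413, -0.1404, 0.0669]
orientation: [0.001, 0.018, 1.0, -0.0]
wrist_force: [1.2, 0.5, -1.6]
finger_gap: 0.0133
grip_force: 29.5
```

```bash
python3 - <<'E'
from h import *
look('side','side10'); st(); plan((.5414,-.1405,.0387),177.8)
im=cv2.imread('pics/side10.png')
cv2.imwrite('pics/c10.png',cv2.resize(im[185:255,230:330],None,fx=6,fy=6,interpolation=cv2.INTER_CUBIC))
E
```

```text
t 40.8 tcp [ 0.5412 -0.1403  0.0668] yaw 177.9 tilt 0.06 gap 0.0135 F [-1.5 -0.1 -0.7] g 29.5 q6 -21.0
turn [-0.   0.1  0.1] shift cm [-0.02 -0.02  2.81]
```

View pics/c10.png

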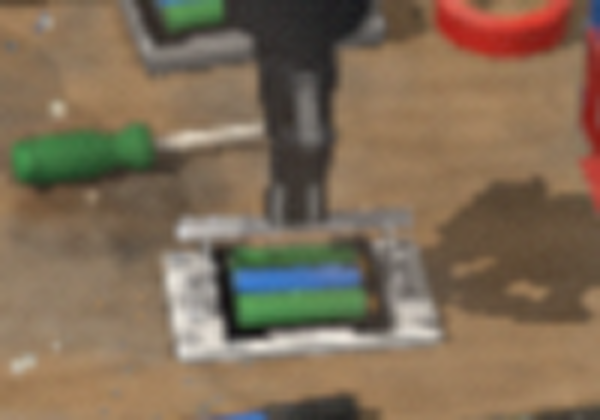

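The bar hangs level over the forks and the full pack sits in the bay below it. Lowering to the original pose.

Emit:
{"fn": "carry_out", "kwargs": {
  "steps": [
    [[0,0,0],[0,0,0.6],255],
    [[0,0,0],[0,0,1.2],255],
    [[0,0,0],[0,0,1.7],255],
    [[0,0,0],[0,0,2.1],255],
    [[0,0,0],[0,0,2.4],255],
    [[0,0,0],[0,0,2.6],255],
    [[0,0,0],[0,0,2.7],255],
    [[0,0,0],[0,0,2.7],255]
  ]
}}

```text
clock: 41.8
tcp_pos: [0.5409, -0.1401, 0.0394]
orientation: [0.0, 0.018, 1.0, 0.0]
wrist_force: [0.7, 1.9, 0.1]
finger_gap: 0.0131
grip_force: 29.6
```

```bash
python3 - <<'E'
from h import *
st()
E
```

```text
t 41.8 tcp [ 0.5409 -0.1401  0.0394] yaw 177.9 tilt 0.02 gap 0.0131 F [0.7 1.9 0.1] g 29.6 q6 -21.0
```

Emit:
{"fn": "carry_out", "kwargs": {
  "steps": [
    [[0,0,0],[0,0,0.1],255],
    [[0,0,0],[0,0,0.1],220],
    [[0,0,0],[0,0,0.1],190],
    [[0,0,0],[0,0,0.1],160],
    [[0,0,0],[0,0,0.1],130],
    [[0,0,0],[0,0,0.1],100],
    [[0,0,0],[0,0,0.1],80],
    [[0,0,0],[0,0,-1],80]
  ]
}}

```text
clock: 42.8
tcp_pos: [0.54, -0.1399, 0.0489]
orientation: [-0.001, 0.018, 1.0, 0.0]
wrist_force: [0.2, 0.7, 0.2]
finger_gap: 0.0586
grip_force: 0.0
```

Emit:
{"fn": "carry_out", "kwargs": {
  "steps": [
    [[0,0,0],[0,0,-3],80],
    [[0,0,0],[0,0,-7],80],
    [[0,0,0],[0,0,-11],80],
    [[0,0,0],[2,4,-13],80],
    [[0,0,0],[4,9,-13],80],
    [[0,0,0],[6,14,-13],80],
    [[0,0,0],[7,19,-13],80],
    [[0,0,0],[7,21,-13],80]
  ]
}}

```text
clock: 43.8
tcp_pos: [0.4776, 0.0745, 0.1804]
orientation: [0.0, 0.017, 1.0, 0.0]
wrist_force: [0.8, -0.3, -0.1]
finger_gap: 0.0586
grip_force: 0.0
```

```bash
python3 - <<'E'
from h import *
st(); look('side','side11'); look('top','top11')
im=cv2.imread('pics/side11.png'); t=cv2.imread('pics/top11.png')
a=cv2.resize(im[190:265,230:330],None,fx=4,fy=4,interpolation=cv2.INTER_CUBIC)
b=cv2.resize(t[125:200,270:370],None,fx=4,fy=4,interpolation=cv2.INTER_CUBIC)
cv2.imwrite('pics/c11.png',np.hstack([a,b]))
E
```

```text
t 43.8 tcp [0.4776 0.0745 0.1804] yaw 178.05 tilt 0.06 gap 0.0586 F [ 0.8 -0.3 -0.1] g 0.0 q6 1.0
```

View pics/c11.png

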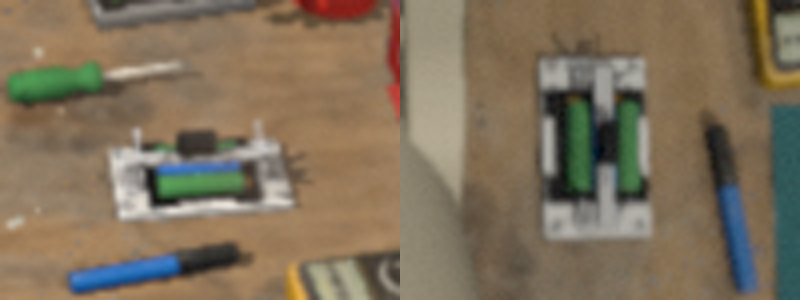

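The bar lies level in both forks over the untaped pack, at the same place as at the start (top crop (603,145)). Handing in.

```bash
python3 - <<'E'
from h import *
de=np.load('pics/top11.npy')
for uv in [(321,161),(420-400+0,0)][:1]: print(atdepth('top',[uv],[de[uv[1],uv[0]]]).round(3))
print(env.hand_in())
E
```

```text
[[ 0.537 -0.136  0.054]]
the job is handed in; nothing more can be done
None
```

I handed the job in at about 44 s; no verdict came back. In the last pictures the full pack sits in the carrier with the bar back in both forks, the taped pack is in the green-lamp charger, and the red-lamp pack looks undisturbed.

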